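# Put the eyelet tube away in the drawer rack

## Robot

A 7-joint arm with a two-finger parallel gripper is mounted at the origin on a cart in front of the work surface, level with it; the furniture and walls round the work are solid. World frame = base frame: x ahead of the robot, y to its left, z up, the work surface at z = 0. Lengths are in m, angles in rad, forces in N, time in s.
With the tool pointing down it reaches from about 0.4 to 0.85 m from the base axis. Payload 4.5 kg.
Tool frame: the origin (TCP) lies between the finger pads; the fingertips stand r.tip_reach ahead of it and the grasp point (between the pads) lies 3 mm ahead of it (r.tip_reach is the distance from the TCP to the fingertips, in m); z points along the fingers, y is the line along which they close (so a half turn about z gives the same grasp; the last joint's range is limited). The gripper opens to 88 mm and grips with 3 to 60 N. Pads are 18 mm wide; open, the fingers measure 123 mm over their backs; the gripper's body (75 mm by 187 mm) begins 45 mm behind the grasp point.
Start: joints at [-1.254, 0.689, -0.195, 1.565, 0.157, 0.902, -0.215], TCP at [0.174, 0.6, 0.261] pointing down, gripper open.
Joint ranges: [-3.01, 3.01], [-0.46, 2.08], [-1.47, 1.51], [0.13, 2.56], [-1, 4.14], [0.04, 2.09], [-2.66, 2.66]. Speed limits (rad/s): [2.57, 2.57, 3.14, 3.14, 3.14, 3.14, 3.14].

## Interface

Orientations are given as a unit quaternion [x, y, z, w].
In Python, from plant import r gives the robot as it stands.
- The arm moves only by the tool step_arm, never from a script. Its argument "motion" is a list of rows, each an object with "dp": the shift along the tool's x, y, z in mm, a list of three; "twist": the turn, a rotation vector about the tool's x, y, z in rad, a list of three; "hand": the opening, from -1 (shut) to 1 (fully open). In form: [{"dp": [dx, dy, dz], "twist": [rx, ry, rz], "hand": hand}, ...]. A call has 1 to 5 rows; each row is the pose to reach, as a shift and turn from the pose commanded when the call began, along the tool's axes at that moment; what a row does not reach only later rows make up. A row lasts 1/8 s, in which the tool goes at most 62.5 mm and 10.7 degrees, less where a joint would pass 70% of its speed; a pose out of reach is approached as far as the arm can. A call with a gripper value outside its range is refused whole. The fingers move at their own pace and stop on an object; "force" is the grip in N (left out, the last holds). Time passes only in rows, so rows that repeat a pose let the fingers close. It gives the time, the measured TCP pose, the force, the opening and the grip force at its end, in the units of the state.
- r.get_state(): the state, without advancing time (a new reading comes with each control period).
- r.snapshot(name): name is "scene" or "top"; returns a dict with "pixels" (420x560x3 uint8, red, green, blue), "depth" (420x560 float32, m along the optical axis (not along the pixel's ray), 0 where there is no reading), "fx", "fy", "cx", "cy" (pixels), "xyz" and "orientation" of the camera in the world. Camera axes: x right, y down, z forward; pixel columns grow to the right and rows downward; lengths in m; the calibration is good to about 2 mm. A picture is of the moment at which its call begins.
- r.finish_job(): hands the job in; it is judged then, once.
Trained networks look in the newest picture that a camera, given by its name, has taken for a name from the list of things; names that differ only in an ending like _2 or _b are one class to them, and where a whole thing is asked for, a point or a joint stands for the part that bears it (a point fixed in the world has none). Each returns a list of dicts, best first, with "score" (0 to 1); they miss things now and then, are a little off and sometimes report something else, mostly with a low value. They report only what shows in the picture. A call takes as long as a camera call.
- r.search_frame(camera, thing): "at" ([x, y, z] in m, in the coordinates of the camera as it stood for that picture, good to about 4 mm: the middle of the surface that is visible of it).
The state is a dict: "clock": time; "q": joint angles; "qd": joint speeds; "joint_torque": joint torques, N m; "tool_pos": TCP position; "eef_rot": TCP orientation; "contact_force": force on the tool from outside, world axes, zero at the start; "moment": the same for the moment, N m; "opening": opening from 0.0 (shut) to 1.0 (fully open); "finger_force": force on a finger pad.
Only numpy, scipy, OpenCV 4.12 (cv2) and the standard library are available. Lean on these libraries where they do the work, as an engineer would, in place of code of your own. Each camera call takes 0.05 s, during which the arm holds its last target. There are 200 camera calls.

## Task

The brass eyelets are no longer needed at the press: take the yellow-capped tube out of the wooden stand and put it away upright, pushed right down, in the one empty hole of the rack inside the small chest's drawer, then shut the drawer fully. Leave the other tubes in their holes and do not knock the bystanding things about.

Things in the scene. Friction and masses are not known exactly. Their poses are not given: they have to be found in the camera images.
- tube_yellow: the tube to put away: clear plastic tube full of brass eyelets with a yellow ribbed cap; 80 mm long, body 18 mm across (foot chamfered), cap 21 mm across and the top 16 mm of the length; 40 g. Origin at the centre of its underside, z up along the tube. It starts standing in one hole of the tube stand
- tube_black: same tube with a black cap, standing in another hole of the tube stand; to stay there. Origin at the centre of its underside
- tube_red: same tube with a red cap, standing in a hole of the drawer's rack; to stay there. Origin at the centre of its underside
- tube_blue: same tube with a blue cap, standing in a hole of the drawer's rack; to stay there. Origin at the centre of its underside
- tube_green: same tube with a green cap, standing in a hole of the drawer's rack; to stay there. Origin at the centre of its underside
- tube_stand: low dark wooden block on a plywood base screwed to the bench: base 78 x 216 mm, block 60 x 160 mm, its top 48 mm above the bench, three holes in a row along its y axis, 52 mm apart (20 mm across, 36 mm deep, so a tube stands 44 mm proud). Origin at the centre of its underside, on the bench
- chest: small wooden chest with one drawer, fixed on the bench: 180 (x) x 250 (y) x 118 mm high; origin at the centre of its underside, z up; its front faces its own -x and the drawer comes out along its own -x. Its top has 109 mm of height under it: a tube that is not right down in the rack (its cap then 99 mm above the bench) hits it
- drawer (a joint): how far the drawer is pulled out, m: 0 shut (front flush with the chest), 0.13 fully out; it starts shut and needs about 2 N. The front is 12 mm thick, its top edge 107 mm above the bench
- drawer_knob (a point): centre of the turned dark steel knob's head on the drawer front, 84 mm above the bench and 28 mm in front of the drawer face; the head is 25 mm across and 18 mm long along the chest's x, on a 13 mm neck. Moves with the drawer
- drawer_hole0 (a point): centre of the mouth of hole 0 of the grey rack in the drawer (leftmost seen from the robot, +y of the chest): 20 mm across, 34 mm deep, mouth 53 mm above the bench; 54 mm behind the drawer's face. A tube stands 46 mm proud of it. Moves with the drawer. Three of the four holes hold tubes
- drawer_hole1 (a point): the same of hole 1, 52 mm to the right of hole 0
- drawer_hole2 (a point): the same of hole 2, 52 mm to the right of hole 1
- drawer_hole3 (a point): the same of hole 3, 52 mm to the right of hole 2
- spool_ochre: bystander: spool of ochre thread, 43 mm across, 52 mm high, standing on the bench behind the stand; origin at the centre of its underside
- thimble: bystander: steel thimble, 19 mm across, 22 mm high, on the bench to the right of the stand; origin at the centre of its underside
- edge_block: bystander: brown wooden sanding block, 34 x 70 x 28 mm, on the bench to the right of the stand; origin at the centre of its underside

How it is judged:
By the outcome, as a careful person would: the job done as asked, in the order asked, and still so for the second after the job is handed in, with the robot touching nothing.
It also fails if it takes over 72 s, if anything falls off the work surface, if the arm or the gripper's body presses on something with over 40 N, if the wrist force passes 120 N, or if a joint passes its speed limit or range.

## Working session

There is one attempt and no reset: what is moved stays moved. The work goes in short steps, Python scripts to look and compute and a tool call to move; the robot and the scene stay as the last step left them, time stands still between calls to the robot, and variables do not carry over. Pictures are saved under pics/ and viewed, at most 10 in all, crops included, and the job is handed in when it is done.

Besides the shell and the picture viewer there is one more tool, called after "Request:" as a command line: name --argument value ..., lists and objects as JSON in quotes. step_arm: Moves the arm, as the interface text tells. Its arguments: {"type":"object","properties":{"motion":{"type":"array"},"force":{"type":"number"}},"required":["motion"]}

```bash
mkdir -p pics; cat > h.py <<'E'
from plant import r
import numpy as np, cv2
from scipy.spatial.transform import Rotation as R
def w(s,p): return R.from_quat(s['orientation']).apply(p)+np.array(s['xyz'])
def cloud(s):
    d=s['depth'];v,u=np.indices(d.shape)
    p=np.dstack([(u-s['cx'])/s['fx']*d,(v-s['cy'])/s['fy']*d,d]).reshape(-1,3)
    return w(s,p).reshape(*d.shape,3)
def save(s,n): cv2.imwrite('pics/'+n,s['pixels'][...,::-1])
def st():
    s=r.get_state();print('t',s['clock'],'p',np.round(s['tool_pos'],4),'\nR',np.round(R.from_quat(s['eef_rot']).as_matrix(),3).tolist(),'F',np.round(s['contact_force'],1),'op',s['opening'],'ff',s['finger_force']);return s
def tool(target): # world shift -> tool mm
    s=r.get_state();print('dp',np.round(R.from_quat(s['eef_rot']).inv().apply(np.array(target)-s['tool_pos'])*1000,1))
E
python3 - <<'E'
from h import *
st();print(r.tip_reach)
for c in('scene','top'):
    s=r.snapshot(c);save(s,c+'1.png');print(c,s['xyz'],s['fx'])
    for n in['tube_yellow','tube_black','tube_stand','chest','drawer_knob','spool_ochre','thimble','edge_block']:
        for d in r.search_frame(c,n)[:2]:print(n,round(d['score'],2),np.round(w(s,d['at']),4))
E
```

```text
t 0.0 p [0.1743 0.5996 0.2599] 
R [[-0.96, 0.279, -0.0], [0.279, 0.96, -0.002], [-0.0, -0.002, -1.0]] F [ 0.2 -0.9  0.1] op 0.9988950761107331 ff 0.0
0.022
scene [-0.10860034 -0.69205689  0.72511498] 392.3628732565808
tube_yellow 0.55 [ 0.5822 -0.2459  0.0817]
tube_black 0.62 [ 0.5364 -0.3375  0.0747]
tube_black 0.29 [0.6366 0.059  0.0655]
tube_stand 0.56 [ 0.5403 -0.3071  0.0332]
tube_stand 0.16 [ 0.6439 -0.4454  0.0259]
chest 0.81 [0.6784 0.0185 0.1032]
drawer_knob 0.61 [0.6385 0.063  0.0626]
spool_ochre 0.5 [ 0.6957 -0.2126  0.0388]
thimble 0.64 [ 0.4908 -0.5043  0.0196]
edge_block 0.56 [ 0.6416 -0.4422  0.0282]
top [ 0.45610914 -0.13781209  0.98841855] 394.54537104696027
tube_yellow 0.62 [0.6377 0.0767 0.0667]
tube_black 0.57 [ 0.5411 -0.3313  0.0943]
tube_stand 0.72 [0.7179 0.0601 0.1153]
tube_stand 0.55 [ 0.5595 -0.2793  0.0511]
chest 0.92 [0.7183 0.0595 0.1124]
drawer_knob 0.7 [0.6332 0.0701 0.0692]
spool_ochre 0.55 [ 0.7013 -0.2032  0.0524]
thimble 0.62 [ 0.497  -0.4952  0.0194]
edge_block 0.9 [ 0.6536 -0.4355  0.0295]
```

View pics/scene1.png

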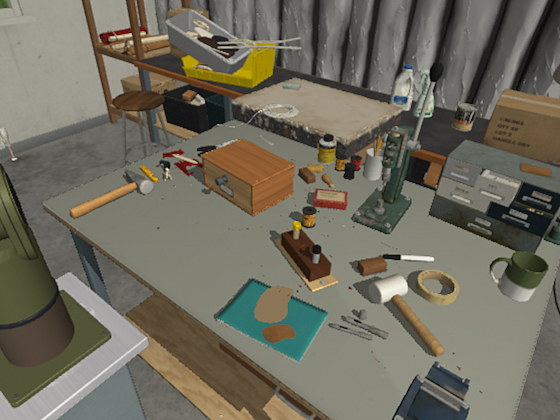

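View pics/top1.png

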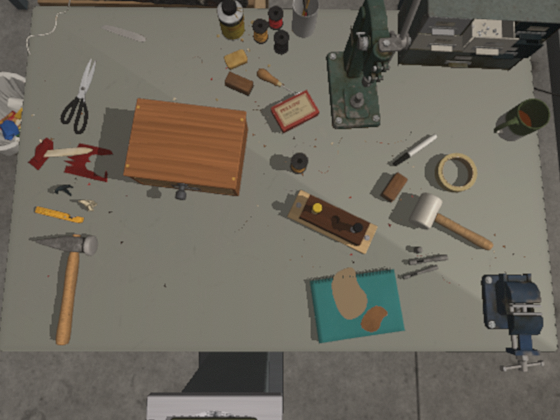

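The scene view shows the chest with its knob at (222,182), and the stand at (305,255) with the yellow cap at (297,228) and the black cap at (317,250). In the top view the knob is at (181,192), the yellow cap at (317,208), the black cap at (356,228) and the chest top spans (125–247, 100–192). Next I'll measure these precisely from depth.

```bash
python3 - <<'E'
from h import *
s=r.snapshot('top');P=cloud(s)
def box(m,n):
    q=P[m];(c,sz,a)=cv2.minAreaRect(q[:,:2].astype(np.float32)*1000);print(n,len(q),np.round(c,1),np.round(sz,1),round(a,2),'med',np.round(np.median(q,0),4),'bbmid',np.round((q[:,:2].min(0)+q[:,:2].max(0))/2,4))
v,u=np.indices(P.shape[:2]);z=P[...,2]
def win(a,b,c,d):return(u>=a)&(u<b)&(v>=c)&(v<d)
box(win(115,260,90,200)&(z>.112)&(z<.125),'chest')
k=win(165,200,183,205)&(z>.07)&(z<.102);box(k,'knob')
box(win(305,330,195,222)&(z>.08),'yellow');box(win(345,368,218,242)&(z>.08),'black')
box(win(280,385,180,260)&(z>.04)&(z<.054),'block')
for n,W in(('spool',(288,312,145,180)),('y',(305,330,195,222)),('b',(345,368,218,242))):
    m=win(*W)&(z>.03);print(n,np.round(np.percentile(z[m],[5,50,95]),4))
hsv=cv2.cvtColor(s['pixels'],cv2.COLOR_RGB2HSV)
# chest front edge line: bottom-most points
t=win(115,260,90,200)&(z>.112)&(z<.125)
pts=[]
for c in range(140,235,3):
    rows=np.where(t[:,c])[0]; pts.append(P[rows.max(),c,:2])
vx=cv2.fitLine(np.array(pts,np.float32),cv2.DIST_HUBER,0,.01,.01).ravel();print('front edge',vx)
s=r.snapshot('scene');P=cloud(s);z=P[...,2]
box(win(205,235,168,200)&(z>.065)&(z<.1)&(P[...,0]<.655),'knob scene')
hs=cv2.cvtColor(s['pixels'],cv2.COLOR_RGB2HSV)
box(win(285,310,215,242)&(z>.08),'yellow scene')
box(win(305,325,238,262)&(z>.08),'black scene')
E
```

```text
chest 8819 [731.7  63.1] [256.5 186.7] 83.2 med [0.7288 0.0621 0.1177] bbmid [0.7312 0.0627]
knob 176 [623.6  71.6] [69.3 37.7] 84.22 med [0.6225 0.0725 0.0912] bbmid [0.6251 0.0697]
yellow 77 [ 528.9 -188. ] [ 21.1 175.5] 48.56 med [ 0.5867 -0.2385  0.0918] bbmid [ 0.5265 -0.194 ]
black 78 [ 506.  -238.3] [ 21.1 223.4] 21.0 med [ 0.5415 -0.3317  0.092 ] bbmid [ 0.5046 -0.2406]
block 1451 [ 565.  -286.4] [160.1  60.9] 64.59 med [ 0.5646 -0.2864  0.0482] bbmid [ 0.5652 -0.2863]
spool [0.0426 0.0518 0.0545]
y [0.0454 0.0485 0.0925]
b [0.0452 0.0486 0.0925]
front edge [0.11810586 0.993001   0.6374663  0.05368504]
knob scene 267 [629.7 107.8] [147.8  40.9] 81.72 med [0.6406 0.0757 0.0851] bbmid [0.6291 0.1058]
yellow scene 58 [ 584.5 -240.7] [19.6 20.5] 17.41 med [ 0.5822 -0.2428  0.0908] bbmid [ 0.585  -0.2409]
black scene 69 [ 540.  -334.7] [19.9 19.6] 6.54 med [ 0.5375 -0.3365  0.0909] bbmid [ 0.5397 -0.3341]
```

```bash
python3 - <<'E'
from h import *
a=np.deg2rad(-6.8);ex=np.array([np.cos(a),np.sin(a)]);ey=np.array([-np.sin(a),np.cos(a)]);c=np.array([.7317,.0631])
for n,W in(('top',(160,205,180,212)),('scene',(205,240,165,205))):
    s=r.snapshot(n);P=cloud(s);q=P[W[2]:W[3],W[0]:W[1]].reshape(-1,3)
    l=np.c_[(q[:,:2]-c)@ex,(q[:,:2]-c)@ey,q[:,2]]
    k=l[(l[:,0]<-.1)&(l[:,0]>-.135)&(l[:,2]>.075)&(l[:,2]<.1)]
    print(n,len(k),np.round(np.percentile(k,[2,50,98],axis=0),4).tolist())
k=c-.118*ex;print(k);tool([*k,.2])
E
```

```text
top 112 [[-0.1267, -0.0118, 0.0814], [-0.116, -0.002, 0.0924], [-0.1005, 0.0097, 0.0975]]
scene 60 [[-0.1275, -0.0126, 0.0776], [-0.1218, -0.0068, 0.0893], [-0.1016, 0.0052, 0.0963]]
[0.61453007 0.07707167]
dp [-568.6 -379.6   60.7]
```

Request:
step_arm --motion '[{"dp": [-50,-33,0],"twist": [0,0,-0.03],"hand": 0.0},{"dp": [-100,-66,0],"twist": [0,0,-0.06],"hand": 0.0},{"dp": [-150,-100,0],"twist": [0,0,-0.09],"hand": 0.0},{"dp": [-200,-133,0],"twist": [0,0,-0.12],"hand": 0.0},{"dp": [-250,-167,0],"twist": [0,0,-0.164],"hand": 0.0}]' --force 25

```text
clock: 1.72
tool_pos: [0.3691, 0.3687, 0.261]
eef_rot: [0.059, 0.998, 0.0, 0.0]
contact_force: [1.2, 1.1, -0.1]
opening: 0.506
finger_force: 0.0
```

Request:
step_arm --motion '[{"dp": [-40,-38,0],"twist": [0,0,0],"hand": 0.2},{"dp": [-80,-75,0],"twist": [0,0,0],"hand": 0.2},{"dp": [-120,-112,0],"twist": [0,0,0],"hand": 0.2},{"dp": [-160,-150,0],"twist": [0,0,0],"hand": 0.2},{"dp": [-200,-188,0],"twist": [0,0,0],"hand": 0.2}]'

```text
clock: 2.35
tool_pos: [0.5453, 0.1583, 0.2609]
eef_rot: [0.059, 0.998, 0.0, 0.0]
contact_force: [1.8, 0.7, 0.2]
opening: 0.598
finger_force: 0.0
```

Request:
step_arm --motion '[{"dp": [-40,-37,0],"twist": [0,0,0],"hand": 0.2},{"dp": [-80,-74,0],"twist": [0,0,0],"hand": 0.2},{"dp": [-80,-74,40],"twist": [0,0,0],"hand": 0.2},{"dp": [-80,-74,80],"twist": [0,0,0],"hand": 0.2},{"dp": [-80,-74,80],"twist": [0,0,0],"hand": 0.2}]'

```text
clock: 2.98
tool_pos: [0.6128, 0.0761, 0.1781]
eef_rot: [0.059, 0.998, -0.001, -0.003]
contact_force: [-0.3, -0.0, 1.1]
opening: 0.603
finger_force: 0.0
```

```bash
python3 - <<'E'
from h import *
st();a=np.deg2rad(-6.8);k=np.array([.7317,.0631])-.118*np.array([np.cos(a),np.sin(a)])-.0015*np.array([-np.sin(a),np.cos(a)])
tool([*k,.087])
E
```

```text
t 2.975 p [0.6128 0.0761 0.1781] 
R [[-0.993, 0.118, -0.006], [0.118, 0.993, -0.001], [0.006, -0.002, -1.0]] F [-0.3 -0.   1.1] op 0.6028451349331839 ff 0.0
dp [-2.2 -0.2 91.1]
```

Request:
step_arm --motion '[{"dp": [-2,0,40],"twist": [0,0,0],"hand": 0.2},{"dp": [-2,0,75],"twist": [0,0,0],"hand": 0.2},{"dp": [-2,0,91],"twist": [0,0,0],"hand": 0.2},{"dp": [-2,0,91],"twist": [0,0,0],"hand": 0.2}]'

```text
clock: 3.48
tool_pos: [0.6171, 0.0768, 0.0901]
eef_rot: [0.059, 0.998, 0.0, 0.0]
contact_force: [0.4, 0.4, 0.4]
opening: 0.597
finger_force: 0.0
```

Request:
step_arm --motion '[{"dp": [0,0,0],"twist": [0,0,0],"hand": -1},{"dp": [0,0,0],"twist": [0,0,0],"hand": -1},{"dp": [0,0,0],"twist": [0,0,0],"hand": -1},{"dp": [0,0,0],"twist": [0,0,0],"hand": -1}]' --force 25

```text
clock: 3.98
tool_pos: [0.6176, 0.0781, 0.0907]
eef_rot: [0.059, 0.998, 0.001, 0.001]
contact_force: [0.1, 3.1, 4.3]
opening: 0.276
finger_force: 25.0
```

Request:
step_arm --motion '[{"dp": [10,0,0],"twist": [0,0,0],"hand": -1},{"dp": [25,0,0],"twist": [0,0,0],"hand": -1},{"dp": [40,0,0],"twist": [0,0,0],"hand": -1},{"dp": [55,0,0],"twist": [0,0,0],"hand": -1},{"dp": [70,0,0],"twist": [0,0,0],"hand": -1}]'

```text
clock: 4.6
tool_pos: [0.5481, 0.0863, 0.0906]
eef_rot: [0.059, 0.998, 0.001, 0.002]
contact_force: [3.5, 4.9, 4.3]
opening: 0.277
finger_force: 25.0
```

Request:
step_arm --motion '[{"dp": [15,0,0],"twist": [0,0,0],"hand": -1},{"dp": [30,0,0],"twist": [0,0,0],"hand": -1},{"dp": [45,0,0],"twist": [0,0,0],"hand": -1},{"dp": [56,0,0],"twist": [0,0,0],"hand": -1},{"dp": [56,0,0],"twist": [0,0,0],"hand": -1}]'

```text
clock: 5.22
tool_pos: [0.4906, 0.0932, 0.0906]
eef_rot: [0.058, 0.998, 0.001, 0.0]
contact_force: [-1.5, 5.1, 9.0]
opening: 0.275
finger_force: 25.1
```

Request:
step_arm --motion '[{"dp": [0,0,0],"twist": [0,0,0],"hand": 0.2},{"dp": [0,0,0],"twist": [0,0,0],"hand": 0.2},{"dp": [0,0,0],"twist": [0,0,0],"hand": 0.2},{"dp": [0,0,-50],"twist": [0,0,0],"hand": 0.2},{"dp": [0,0,-100],"twist": [0,0,0],"hand": 0.2}]'

```text
clock: 5.85
tool_pos: [0.4909, 0.0908, 0.1901]
eef_rot: [0.06, 0.998, -0.001, -0.001]
contact_force: [1.6, 0.3, 0.3]
opening: 0.6
finger_force: 0.0
```

Request:
step_arm --motion '[{"dp": [0,-60,-20],"twist": [0,0,0.1],"hand": 0.2},{"dp": [0,-120,-20],"twist": [0,0,0.2],"hand": 0.2},{"dp": [0,-180,-20],"twist": [0,0,0.3],"hand": 0.2},{"dp": [0,-240,-20],"twist": [0,0,0.328],"hand": 0.2},{"dp": [0,-240,-20],"twist": [0,0,0.328],"hand": 0.2}]'

```text
clock: 6.48
tool_pos: [0.461, -0.1533, 0.2092]
eef_rot: [0.227, 0.974, -0.002, -0.001]
contact_force: [0.8, -0.2, 0.3]
opening: 0.598
finger_force: 0.0
```

```bash
python3 - <<'E'
from h import *
st();tool([.587,-.2393,.16])
s=r.snapshot('top');P=cloud(s);save(s,'top2.png')
cv2.imwrite('pics/top2c.png',cv2.resize(s['pixels'][90:260,100:340,::-1],None,fx=3,fy=3,interpolation=cv2.INTER_CUBIC))
E
```

```text
t 6.475 p [ 0.461  -0.1533  0.2092] 
R [[-0.897, 0.443, -0.002], [0.443, 0.897, -0.003], [0.001, -0.004, -1.0]] F [ 0.8 -0.2  0.3] op 0.5984990562706733 ff 0.0
dp [-151.1  -21.1   49.2]
```

View pics/top2c.png

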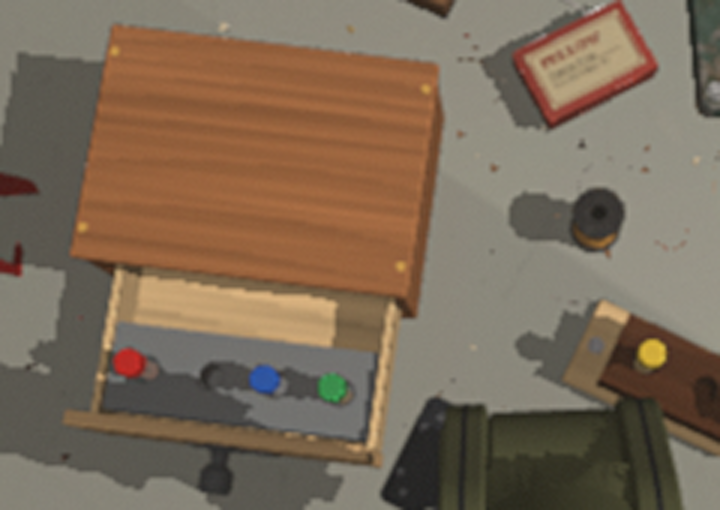

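The top crop shows the drawer open with caps red (129,362), blue (265,379) and green (333,387). Hole 1, at (212,375), is the empty one. The yellow cap is at (652,353).

Request:
step_arm --motion '[{"dp": [-50,-7,0],"twist": [0,0,0],"hand": 0.2},{"dp": [-100,-14,0],"twist": [0,0,0],"hand": 0.2},{"dp": [-151,-21,0],"twist": [0,0,0],"hand": 0.2},{"dp": [-151,-21,40],"twist": [0,0,0],"hand": 0.2},{"dp": [-151,-21,49],"twist": [0,0,0],"hand": 0.2}]'

```text
clock: 7.15
tool_pos: [0.5889, -0.2285, 0.1579]
eef_rot: [0.22, 0.975, 0.001, -0.003]
contact_force: [-0.1, 0.5, -0.1]
opening: 0.6
finger_force: 0.0
```

```bash
cat >> h.py <<'E'
RNG={'red':((0,130,70),(8,255,255)),'blue':((105,120,60),(130,255,255)),'green':((55,100,50),(85,255,255)),'yellow':((22,130,90),(34,255,255))}
def caps(cam='top',win=(100,100,340,260)):
    s=r.snapshot(cam);P=cloud(s);h=cv2.cvtColor(s['pixels'],cv2.COLOR_RGB2HSV);o={}
    u0,v0,u1,v1=win
    for n,(a,b) in RNG.items():
        m=cv2.inRange(h,a,b)>0;k=np.zeros_like(m);k[v0:v1,u0:u1]=1
        m&=k&(P[...,2]>.078)
        q=P[m]
        if len(q)<8:print(n,'few',len(q));continue
        zt=np.percentile(q[:,2],90);t=q[q[:,2]>zt-.006]
        c=cv2.minEnclosingCircle((t[:,:2]*1000).astype(np.float32))
        o[n]=t.mean(0);print(n,len(t),np.round(t.mean(0),4),'zt',round(zt,4),'circ',np.round(c[0],1),round(c[1],1))
    return o
E
python3 - <<'E'
from h import *
st();tool([.587,-.2393,.087]);caps()
E
```

```text
t 7.15 p [ 0.5889 -0.2285  0.1579] 
R [[-0.903, 0.43, -0.006], [0.43, 0.903, 0.003], [0.006, 0.0, -1.0]] F [-0.1  0.5 -0.1] op 0.6001193776463929 ff 0.0
dp [ -3.3 -10.5  70.9]
red 70 [0.5742 0.1503 0.124 ] zt 0.1011 circ [518.9  16. ] 166.1
blue 63 [0.5653 0.0565 0.0985] zt 0.1005 circ [566.1  56.7] 10.3
green 64 [0.5592 0.0052 0.0988] zt 0.1012 circ [559.8   5.6] 10.2
yellow few 0
```

Request:
step_arm --motion '[{"dp": [0,0,0],"twist": [0,0,0],"hand": 0.2},{"dp": [0,0,0],"twist": [0,0,0],"hand": 0.2}]'

```text
clock: 7.45
tool_pos: [0.591, -0.2307, 0.1621]
eef_rot: [0.221, 0.975, 0.0, 0.001]
contact_force: [-0.7, -0.4, 0.4]
opening: 0.599
finger_force: 0.0
```

```bash
python3 - <<'E'
from h import *
st();tool([.587,-.2393,.087])
E
```

```text
t 7.45 p [ 0.591  -0.2307  0.1621] 
R [[-0.902, 0.431, 0.002], [0.431, 0.902, -0.0], [-0.002, 0.0, -1.0]] F [-0.7 -0.4  0.4] op 0.59940530410086 ff 0.0
dp [-0.  -9.5 75.1]
```

Request:
step_arm --motion '[{"dp": [0,-9.5,0],"twist": [0,0,0],"hand": 0.1},{"dp": [0,-9.5,40],"twist": [0,0,0],"hand": 0.1},{"dp": [0,-9.5,75],"twist": [0,0,0],"hand": 0.1},{"dp": [0,-9.5,75],"twist": [0,0,0],"hand": 0.1},{"dp": [0,-9.5,75],"twist": [0,0,0],"hand": 0.1}]'

```text
clock: 8.07
tool_pos: [0.587, -0.2403, 0.0871]
eef_rot: [0.222, 0.975, -0.0, 0.001]
contact_force: [0.5, 0.4, 1.1]
opening: 0.55
finger_force: 0.0
```

Request:
step_arm --motion '[{"dp": [0,0,0],"twist": [0,0,0],"hand": -1},{"dp": [0,0,0],"twist": [0,0,0],"hand": -1},{"dp": [0,0,0],"twist": [0,0,0],"hand": -1},{"dp": [0,0,0],"twist": [0,0,0],"hand": -1}]' --force 15

```text
clock: 8.57
tool_pos: [0.5868, -0.2396, 0.0862]
eef_rot: [0.221, 0.975, 0.0, 0.001]
contact_force: [-0.4, 0.1, 2.4]
opening: 0.226
finger_force: 15.0
```

Request:
step_arm --motion '[{"dp": [0,0,-15],"twist": [0,0,0],"hand": -1},{"dp": [0,0,-40],"twist": [0,0,0],"hand": -1},{"dp": [0,0,-70],"twist": [0,0,0],"hand": -1},{"dp": [0,0,-105],"twist": [0,0,0],"hand": -1},{"dp": [0,0,-140],"twist": [0,0,0],"hand": -1}]' --force 20

```text
clock: 9.2
tool_pos: [0.5859, -0.2396, 0.2275]
eef_rot: [0.222, 0.975, -0.0, -0.0]
contact_force: [-0.3, -0.2, -0.2]
opening: 0.225
finger_force: 20.0
```

Request:
step_arm --motion '[{"dp": [0,0,0],"twist": [0,0,0],"hand": -1},{"dp": [0,0,0],"twist": [0,0,0],"hand": -1}]'

```text
clock: 9.45
tool_pos: [0.5856, -0.2395, 0.2253]
eef_rot: [0.222, 0.975, -0.0, -0.001]
contact_force: [0.7, 0.2, -1.2]
opening: 0.222
finger_force: 20.0
```

```bash
python3 - <<'E'
from h import *
s=st();o=caps(win=(100,190,340,260))
s=r.snapshot('scene');save(s,'scene2.png');P=cloud(s)
h=cv2.cvtColor(s['pixels'],cv2.COLOR_RGB2HSV)
cv2.imwrite('pics/scene2c.png',cv2.resize(s['pixels'][120:300,180:400,::-1],None,fx=3,fy=3,interpolation=cv2.INTER_CUBIC))
# pixel hole check: hole1 from red/blue/green
E
```

```text
t 9.45 p [ 0.5856 -0.2395  0.2253] 
R [[-0.902, 0.432, -0.001], [0.432, 0.902, 0.0], [0.001, -0.0, -1.0]] F [ 0.7  0.2 -1.2] op 0.22173704017177384 ff 19.999978188425303
red 64 [0.5776 0.159  0.0989] zt 0.1008 circ [578.  159.2] 10.2
blue 63 [0.5652 0.0561 0.0988] zt 0.101 circ [565.5  56.6] 10.4
green 58 [0.5589 0.0051 0.0988] zt 0.1008 circ [559.    5.1] 9.7
yellow few 0
```

View pics/scene2c.png

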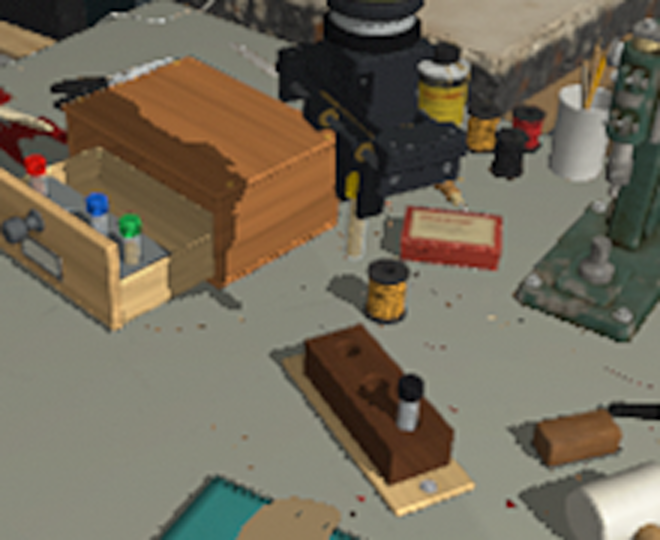

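The tube is held upright at crop (353,215), the black tube is still in the stand, and the bystanders have not moved.

Request:
step_arm --motion '[{"dp": [20,38,0],"twist": [0,0,-0.04],"hand": -1},{"dp": [40,75,0],"twist": [0,0,-0.1],"hand": -1},{"dp": [60,113,0],"twist": [0,0,-0.16],"hand": -1},{"dp": [80,150,0],"twist": [0,0,-0.24],"hand": -1},{"dp": [100,188,0],"twist": [0,0,-0.328],"hand": -1}]'

```text
clock: 10.18
tool_pos: [0.5765, -0.0257, 0.2246]
eef_rot: [0.058, 0.998, -0.0, -0.001]
contact_force: [0.2, 0.3, -0.7]
opening: 0.223
finger_force: 20.0
```

Request:
step_arm --motion '[{"dp": [0,0,0],"twist": [0,0,0],"hand": -1},{"dp": [0,0,0],"twist": [0,0,0],"hand": -1}]'

```text
clock: 10.42
tool_pos: [0.5769, -0.0276, 0.2248]
eef_rot: [0.06, 0.998, -0.0, -0.001]
contact_force: [-0.5, 0.5, -0.0]
opening: 0.22
finger_force: 20.0
```

```bash
python3 - <<'E'
from h import *
st();tool([.5716,.108,.225])
E
```

```text
t 10.425 p [ 0.5769 -0.0276  0.2248] 
R [[-0.993, 0.119, -0.002], [0.119, 0.993, -0.001], [0.002, -0.001, -1.0]] F [-0.5  0.5 -0. ] op 0.2195582458134484 ff 19.999731795396656
dp [ 21.4 134.1  -0.3]
```

Request:
step_arm --motion '[{"dp": [7,45,0],"twist": [0,0,0],"hand": -1},{"dp": [14,90,0],"twist": [0,0,0],"hand": -1},{"dp": [21.4,134,0],"twist": [0,0,0],"hand": -1},{"dp": [21.4,134,0],"twist": [0,0,0],"hand": -1},{"dp": [21.4,134,0],"twist": [0,0,0],"hand": -1}]'

```text
clock: 11.05
tool_pos: [0.5721, 0.1064, 0.2252]
eef_rot: [0.061, 0.998, -0.001, -0.0]
contact_force: [0.6, -0.1, -0.8]
opening: 0.224
finger_force: 20.0
```

Request:
step_arm --motion '[{"dp": [0,0,30],"twist": [0,0,0],"hand": -1},{"dp": [0,0,65],"twist": [0,0,0],"hand": -1},{"dp": [0,0,65],"twist": [0,0,0],"hand": -1},{"dp": [0,0,65],"twist": [0,0,0],"hand": -1}]'

```text
clock: 11.55
tool_pos: [0.5728, 0.1075, 0.1615]
eef_rot: [0.06, 0.998, -0.0, 0.001]
contact_force: [0.0, 0.5, 1.0]
opening: 0.225
finger_force: 20.0
```

```bash
python3 - <<'E'
from h import *
st();tool([.5716,.108,.16])
s=r.snapshot('scene');P=cloud(s);Rw=R.from_quat(s['orientation'])
def px(p):
    c=Rw.inv().apply(np.array(p)-s['xyz']);return c[:2]/c[2]*[s['fx'],s['fy']]+[s['cx'],s['cy']]
for n,p in(('hole1',(.5715,.1078,.053)),('yellowtop',(.5715,.1078,.166)),('blue',(.5652,.0565,.099)),('red',(.5778,.1593,.099)),('green',(.5589,.0052,.099))):print(n,np.round(px(p),1))
h=cv2.cvtColor(s['pixels'],cv2.COLOR_RGB2HSV)
for n,(a,b) in RNG.items():
    m=cv2.inRange(h,a,b);m[:140]=0;m[230:]=0;m[:,:175]=0;m[:,240:]=0
    k,l,S,C=cv2.connectedComponentsWithStats(m);i=1+np.argmax(S[1:,4]) if k>1 else 0
    q=P[l==i];print(n,S[i],np.round(C[i],1),np.round(np.median(q,0),4))
cv2.imwrite('pics/sc3.png',cv2.resize(s['pixels'][130:220,170:270,::-1],None,fx=6,fy=6,interpolation=cv2.INTER_CUBIC))
E
```

```text
t 11.55 p [0.5728 0.1075 0.1615] 
R [[-0.993, 0.121, 0.001], [0.121, 0.993, -0.0], [-0.001, -0.0, -1.0]] F [0.  0.5 1. ] op 0.22462853859777962 ff 19.999953482765704
dp [1.2 0.4 1.5]
hole1 [202.7 191.3]
yellowtop [199.5 159.1]
blue [211.8 185.3]
red [191.5 172.3]
green [222.8 192.3]
red [175 161  20  18 148] [185.6 168.2] [0.6853 0.3396 0.0033]
blue [209 184   7   8  45] [211.9 187.8] [0.5602 0.0508 0.0946]
green [220 191   7   8  46] [222.9 194.8] [5.538e-01 4.000e-04 9.550e-02]
yellow [196 158   4   8  21] [198.  161.5] [0.5642 0.1072 0.1631]
```

View pics/sc3.png

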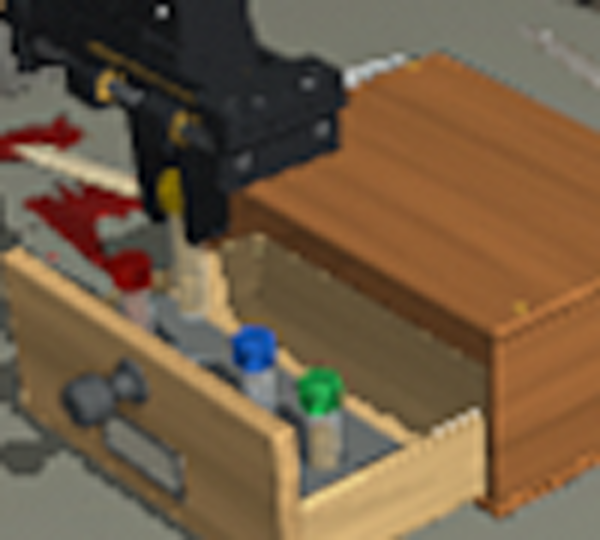

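The yellow tube hangs vertically over the free slot (crop cap (172,190), body bottom near (190,310)). I'll fit its axis with a circle of known radius.

```bash
cat > fit.py <<'E'
from h import *
from scipy.optimize import least_squares
def fits(items):
    acc={n:[] for n in items}
    s0=r.get_state()
    for i in range(4):
        s=r.snapshot('scene');P=cloud(s).reshape(-1,3);cam=np.array(s['xyz'])[:2]
        for n,(x,y,z0,z1,rad) in items.items():
            q=P[(P[:,2]>z0)&(P[:,2]<z1)&(np.hypot(P[:,0]-x,P[:,1]-y)<rad+.004)][:,:2]
            acc[n].append(q)
    for n,(x,y,z0,z1,rad) in items.items():
        q=np.vstack(acc[n])
        if len(q)<20:print(n,'few');continue
        f=least_squares(lambda c:np.hypot(*(q-c).T)-rad,[x,y],loss='soft_l1',f_scale=.001)
        print(n,len(q),np.round(f.x,4),'rms',np.round(np.std(f.fun)*1000,2))
    print('tcp',np.round(s0['tool_pos'],4))
E
python3 - <<'E'
from fit import *
fits({'yellow':(.5728,.1075,.09,.135,.009),'green':(.559,.0052,.062,.08,.009),'blue':(.5652,.0565,.07,.08,.009),'bluecap':(.5652,.0565,.085,.097,.0105),'greencap':(.559,.0052,.085,.097,.0105),'redcap':(.5778,.1593,.085,.097,.0105)})
tool([.5728,.1075,.16])
E
```

```text
yellow 292 [0.5732 0.108 ] rms 1.46
green 118 [0.5597 0.0049] rms 1.28
blue 66 [0.5663 0.0568] rms 1.42
bluecap 96 [0.5661 0.0563] rms 1.6
greencap 107 [0.5599 0.005 ] rms 1.37
redcap 98 [0.578  0.1596] rms 1.83
tcp [0.573 0.108 0.162]
dp [-0.4 -1.2  1.8]
```

Request:
step_arm --motion '[{"dp": [0.8,0,10],"twist": [0,0,0],"hand": -1},{"dp": [0.8,0,20],"twist": [0,0,0],"hand": -1},{"dp": [0.8,0,30],"twist": [0,0,0],"hand": -1},{"dp": [0.8,0,36],"twist": [0,0,0],"hand": -1},{"dp": [0.8,0,40],"twist": [0,0,0],"hand": -1}]'

```text
clock: 12.42
tool_pos: [0.5711, 0.1088, 0.1201]
eef_rot: [0.059, 0.998, -0.0, -0.0]
contact_force: [0.6, -0.1, 0.2]
opening: 0.225
finger_force: 20.0
```

Request:
step_arm --motion '[{"dp": [0,0,2],"twist": [0,0,0],"hand": -1},{"dp": [0,0,4],"twist": [0,0,0],"hand": -1},{"dp": [0,0,6],"twist": [0,0,0],"hand": -1}]'

```text
clock: 12.8
tool_pos: [0.5713, 0.1089, 0.1148]
eef_rot: [0.059, 0.998, 0.0, 0.0]
contact_force: [0.2, 0.6, -0.6]
opening: 0.221
finger_force: 20.0
```

No contact force 12 mm into the hole, so it is going in. Continuing down.

Request:
step_arm --motion '[{"dp": [0,0,5],"twist": [0,0,0],"hand": -1},{"dp": [0,0,10],"twist": [0,0,0],"hand": -1},{"dp": [0,0,15],"twist": [0,0,0],"hand": -1},{"dp": [0,0,18],"twist": [0,0,0],"hand": -1},{"dp": [0,0,20],"twist": [0,0,0],"hand": -1}]'

```text
clock: 13.42
tool_pos: [0.5711, 0.1089, 0.0945]
eef_rot: [0.059, 0.998, 0.0, -0.0]
contact_force: [0.3, -0.3, -0.8]
opening: 0.22
finger_force: 20.0
```

Request:
step_arm --motion '[{"dp": [0,0,1],"twist": [0,0,0],"hand": -1},{"dp": [0,0,2],"twist": [0,0,0],"hand": -1},{"dp": [0,0,2],"twist": [0,0,0],"hand": -1}]'

```text
clock: 13.8
tool_pos: [0.5716, 0.1089, 0.0932]
eef_rot: [0.059, 0.998, 0.0, 0.001]
contact_force: [-0.1, 0.3, 2.9]
opening: 0.224
finger_force: 20.0
```

Request:
step_arm --motion '[{"dp": [0,0,1],"twist": [0,0,0],"hand": -1},{"dp": [0,0,1.5],"twist": [0,0,0],"hand": -1},{"dp": [0,0,1.5],"twist": [0,0,0],"hand": -1}]'

```text
clock: 14.18
tool_pos: [0.5727, 0.1089, 0.093]
eef_rot: [0.06, 0.998, 0.0, 0.002]
contact_force: [-0.1, -1.3, 12.9]
opening: 0.225
finger_force: 20.0
```

Request:
step_arm --motion '[{"dp": [0,0,0],"twist": [0,0,0],"hand": -0.32},{"dp": [0,0,0],"twist": [0,0,0],"hand": -0.32},{"dp": [0,0,0],"twist": [0,0,0],"hand": -0.32}]'

```text
clock: 14.55
tool_pos: [0.5708, 0.1088, 0.0908]
eef_rot: [0.059, 0.998, -0.0, -0.0]
contact_force: [0.2, 0.5, 0.2]
opening: 0.341
finger_force: 0.0
```

Request:
step_arm --motion '[{"dp": [0,0,-15],"twist": [0,0,0],"hand": -0.32},{"dp": [0,0,-45],"twist": [0,0,0],"hand": -0.32},{"dp": [0,0,-90],"twist": [0,0,0],"hand": -0.32},{"dp": [50,0,-100],"twist": [0,0,0],"hand": -0.32},{"dp": [100,0,-100],"twist": [0,0,0],"hand": -0.32}]'

```text
clock: 15.18
tool_pos: [0.4717, 0.1212, 0.1931]
eef_rot: [0.06, 0.998, 0.001, 0.002]
contact_force: [-0.4, -0.2, 0.6]
opening: 0.341
finger_force: 0.0
```

```bash
python3 - <<'E'
from h import *
st();caps(win=(100,190,300,260))
s=r.snapshot('scene')
cv2.imwrite('pics/sc4.png',cv2.resize(s['pixels'][130:220,170:270,::-1],None,fx=6,fy=6,interpolation=cv2.INTER_CUBIC))
P=cloud(s);h=cv2.cvtColor(s['pixels'],cv2.COLOR_RGB2HSV)
for n,(a,b) in RNG.items():
    m=cv2.inRange(h,a,b)>0;m[:150]=0;m[230:]=0;m[:,:185]=0;m[:,240:]=0;q=P[m&(P[...,2]>.07)]
    if len(q):print(n,len(q),np.round(np.percentile(q[:,2],[10,50,95]),4))
E
```

```text
t 15.175 p [0.4717 0.1212 0.1931] 
R [[-0.993, 0.119, 0.004], [0.119, 0.993, 0.002], [-0.004, 0.002, -1.0]] F [-0.4 -0.2  0.6] op 0.34106255612844266 ff 0.0
red 69 [0.5775 0.1588 0.0983] zt 0.1002 circ [578.  159.2] 10.3
blue 64 [0.5649 0.0559 0.0987] zt 0.1005 circ [565.3  56.4] 10.5
green 60 [0.5569 0.0026 0.1134] zt 0.1001 circ [508.9 -61.7] 92.6
yellow 69 [0.5708 0.1083 0.0987] zt 0.1007 circ [571.4 108.6] 10.8
red 46 [0.0849 0.0961 0.1004]
blue 44 [0.0854 0.0953 0.1004]
green 46 [0.0863 0.0957 0.0998]
yellow 46 [0.0856 0.095  0.1002]
```

View pics/sc4.png

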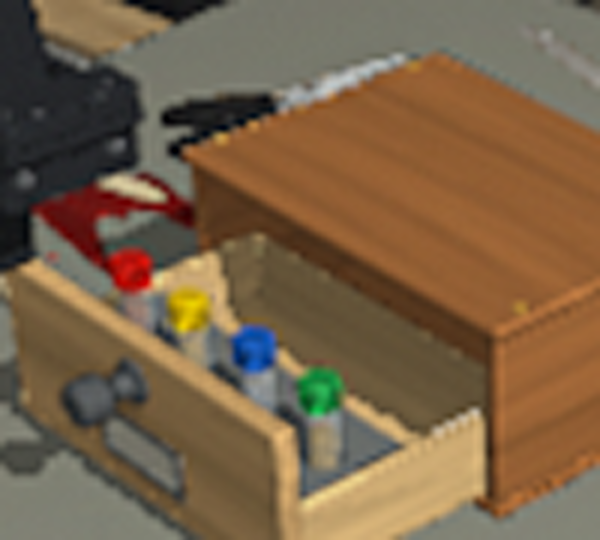

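All four caps sit at the same height (about 0.100 m), so the yellow tube (crop (190,310)) is fully down. Next I'll push the drawer shut with closed fingers on the knob.

Request:
step_arm --motion '[{"dp": [21.5,-27,0],"twist": [0,0,0],"hand": -1},{"dp": [21.5,-27,0],"twist": [0,0,0],"hand": -1},{"dp": [21.5,-27,40],"twist": [0,0,0],"hand": -1},{"dp": [21.5,-27,80],"twist": [0,0,0],"hand": -1},{"dp": [21.5,-27,106],"twist": [0,0,0],"hand": -1}]'

```text
clock: 15.9
tool_pos: [0.4486, 0.0971, 0.084]
eef_rot: [0.059, 0.998, 0.0, 0.001]
contact_force: [0.5, -0.1, 0.3]
opening: 0.003
finger_force: 0.0
```

Request:
step_arm --motion '[{"dp": [0,0,0],"twist": [0,0,0],"hand": -1},{"dp": [-5,0,0],"twist": [0,0,0],"hand": -1},{"dp": [-12,0,0],"twist": [0,0,0],"hand": -1},{"dp": [-20,0,0],"twist": [0,0,0],"hand": -1},{"dp": [-28,0,0],"twist": [0,0,0],"hand": -1}]'

```text
clock: 16.52
tool_pos: [0.4754, 0.093, 0.0857]
eef_rot: [0.059, 0.998, 0.0, -0.0]
contact_force: [-1.1, -0.0, 1.2]
opening: 0.005
finger_force: 0.9
```

Request:
step_arm --motion '[{"dp": [-8,0,0],"twist": [0,0,0],"hand": -1},{"dp": [-16,0,0],"twist": [0,0,0],"hand": -1},{"dp": [-24,0,0],"twist": [0,0,0],"hand": -1},{"dp": [-32,0,0],"twist": [0,0,0],"hand": -1},{"dp": [-40,0,0],"twist": [0,0,0],"hand": -1}]'

```text
clock: 17.15
tool_pos: [0.5152, 0.0882, 0.0851]
eef_rot: [0.059, 0.998, -0.0, -0.0]
contact_force: [-1.9, 0.4, 0.2]
opening: 0.009
finger_force: 0.9
```

```bash
python3 - <<'E'
from h import *
st();tool([.5945,.079,.087]);caps(win=(100,190,300,260))
E
```

```text
t 17.15 p [0.5152 0.0882 0.0851] 
R [[-0.993, 0.119, -0.0], [0.119, 0.993, -0.0], [0.0, -0.0, -1.0]] F [-1.9  0.4  0.2] op 0.008824974604854818 ff 0.9474541211966425
dp [-79.8   0.3  -1.9]
red 32 [0.6196 0.1533 0.0988] zt 0.1006 circ [621.  153.4] 9.6
blue 62 [0.6116 0.0502 0.0992] zt 0.1012 circ [611.6  50. ] 10.1
green 58 [ 6.058e-01 -4.000e-04  9.900e-02] zt 0.1013 circ [ 6.052e+02 -3.000e-01] 9.9
yellow 56 [0.6167 0.1024 0.0985] zt 0.1001 circ [617.6 102.1] 9.9
```

Request:
step_arm --motion '[{"dp": [-8,0,0],"twist": [0,0,0],"hand": -1},{"dp": [-16,0,0],"twist": [0,0,0],"hand": -1},{"dp": [-24,0,0],"twist": [0,0,0],"hand": -1},{"dp": [-32,0,0],"twist": [0,0,0],"hand": -1},{"dp": [-40,0,0],"twist": [0,0,0],"hand": -1}]'

```text
clock: 17.82
tool_pos: [0.555, 0.0836, 0.0851]
eef_rot: [0.059, 0.998, 0.0, -0.0]
contact_force: [-2.6, 0.3, -0.4]
opening: 0.006
finger_force: 0.9
```

Request:
step_arm --motion '[{"dp": [-8,0,0],"twist": [0,0,0],"hand": -1},{"dp": [-16,0,0],"twist": [0,0,0],"hand": -1},{"dp": [-24,0,0],"twist": [0,0,0],"hand": -1},{"dp": [-32,0,0],"twist": [0,0,0],"hand": -1},{"dp": [-36,0,0],"twist": [0,0,0],"hand": -1}]'

```text
clock: 18.45
tool_pos: [0.5912, 0.0792, 0.0853]
eef_rot: [0.06, 0.998, 0.0, 0.0]
contact_force: [-1.2, 0.1, -0.6]
opening: 0.005
finger_force: 0.8
```

Request:
step_arm --motion '[{"dp": [-1,0,0],"twist": [0,0,0],"hand": -1},{"dp": [-2,0,0],"twist": [0,0,0],"hand": -1},{"dp": [-3,0,0],"twist": [0,0,0],"hand": -1},{"dp": [-3,0,0],"twist": [0,0,0],"hand": -1}]'

```text
clock: 18.95
tool_pos: [0.5934, 0.0789, 0.0853]
eef_rot: [0.059, 0.998, -0.0, 0.0]
contact_force: [-0.5, 0.4, 0.4]
opening: 0.005
finger_force: 0.6
```

Request:
step_arm --motion '[{"dp": [-1,0,0],"twist": [0,0,0],"hand": -1},{"dp": [-2,0,0],"twist": [0,0,0],"hand": -1},{"dp": [-3,0,0],"twist": [0,0,0],"hand": -1},{"dp": [-3,0,0],"twist": [0,0,0],"hand": -1}]'

```text
clock: 19.45
tool_pos: [0.5951, 0.0787, 0.0851]
eef_rot: [0.059, 0.998, -0.0, -0.001]
contact_force: [-4.8, 0.4, 3.6]
opening: 0.005
finger_force: 2.5
```

Request:
step_arm --motion '[{"dp": [-1,0,0],"twist": [0,0,0],"hand": -1},{"dp": [-1.5,0,0],"twist": [0,0,0],"hand": -1},{"dp": [-1.5,0,0],"twist": [0,0,0],"hand": -1}]'

```text
clock: 19.82
tool_pos: [0.5951, 0.0787, 0.0851]
eef_rot: [0.059, 0.998, -0.0, -0.003]
contact_force: [-8.5, 0.6, 5.8]
opening: 0.005
finger_force: 4.1
```

Position has stopped changing while the force climbs, so the drawer is against its stop. Backing off and verifying.

Request:
step_arm --motion '[{"dp": [10,0,0],"twist": [0,0,0],"hand": -1},{"dp": [35,0,0],"twist": [0,0,0],"hand": -1},{"dp": [70,0,0],"twist": [0,0,0],"hand": -1},{"dp": [70,0,-50],"twist": [0,0,0],"hand": -1},{"dp": [100,0,-100],"twist": [0,0,0],"hand": -1}]'

```text
clock: 20.45
tool_pos: [0.5005, 0.0905, 0.1864]
eef_rot: [0.06, 0.998, 0.001, 0.002]
contact_force: [0.1, 0.2, 0.7]
opening: 0.003
finger_force: 0.0
```

Request:
step_arm --motion '[{"dp": [0,30,0],"twist": [0,0,0],"hand": -1},{"dp": [0,60,0],"twist": [0,0,0],"hand": -1},{"dp": [0,60,0],"twist": [0,0,0],"hand": -1},{"dp": [0,60,0],"twist": [0,0,0],"hand": -1}]'

```text
clock: 20.95
tool_pos: [0.5057, 0.1487, 0.1851]
eef_rot: [0.06, 0.998, -0.001, 0.0]
contact_force: [-0.4, -0.8, 0.1]
opening: 0.011
finger_force: 0.0
```

```bash
python3 - <<'E'
from h import *
st()
a=np.deg2rad(-6.8);ex=np.array([np.cos(a),np.sin(a)]);ey=np.array([-np.sin(a),np.cos(a)]);c=np.array([.7317,.0631])
for n,W in(('top',(160,205,180,212)),('scene',(205,240,165,205))):
    s=r.snapshot(n);P=cloud(s);q=P[W[2]:W[3],W[0]:W[1]].reshape(-1,3)
    l=np.c_[(q[:,:2]-c)@ex,(q[:,:2]-c)@ey,q[:,2]]
    k=l[(l[:,0]<-.1)&(l[:,0]>-.135)&(l[:,2]>.075)&(l[:,2]<.1)]
    print(n,len(k),np.round(np.percentile(k,[2,50,98],axis=0),4).tolist())
cv2.imwrite('pics/sc5.png',cv2.resize(s['pixels'][130:310,180:420,::-1],None,fx=3,fy=3,interpolation=cv2.INTER_CUBIC))
E
```

```text
t 20.95 p [0.5057 0.1487 0.1851] 
R [[-0.993, 0.119, 0.0], [0.119, 0.993, -0.001], [-0.0, -0.001, -1.0]] F [-0.4 -0.8  0.1] op 0.010975579525488244 ff 0.0
top 111 [[-0.1269, -0.0122, 0.0831], [-0.1163, -0.0022, 0.0926], [-0.1007, 0.0098, 0.098]]
scene 60 [[-0.1282, -0.014, 0.0775], [-0.1214, -0.0068, 0.0878], [-0.102, 0.0056, 0.0976]]
```

View pics/sc5.png

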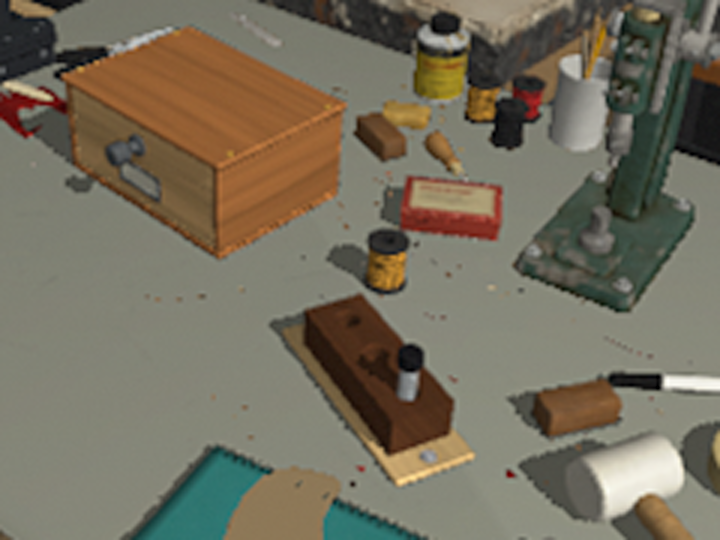

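The drawer front is flush, with the knob at crop (125,150) and at the same coordinates as before opening. The black tube is in the stand at (410,370), and the spool and block have not moved.

```bash
python3 -c "
from plant import r
print(r.finish_job())"
```

```text
the job is handed in; nothing more can be done
None
```

The yellow-capped tube is pushed right down in the one empty hole (hole 1) of the drawer's rack, the drawer is shut, and the job is handed in at about 21 s; I saw nothing else disturbed in the last picture, though the thimble was outside it.

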